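# Stock the table caddy with its four condiments

## Task

Stock the wooden caddy for the table: stand the jar of green herbs (black cap), the wooden pepper mill, the lemon juice bottle and the oil bottle upright in the caddy, each down in the pocket shaped for it (herbs in the small round one, mill in the large round one, lemon in the oblong one, oil in the square one). Set them down without dropping or knocking over any, and leave the other spice jar (brown cap with a blue and red top) and the soap bottle standing where they are.

Things in the scene. Friction and masses are not known exactly. Their poses are not given: they have to be found in the camera images.
- herb_jar: Glass jar of green dried herbs, black label, plain black cap; 41 mm diameter, 105 mm high, 0.11 kg. Origin: centre of its underside, z up. Cap 40 mm wide, from 84 mm up. Grip it by the cap, about 86 mm up.
- pepper_mill: Turned brown wooden pepper mill, 58 mm diameter at the foot, 170 mm high, 0.18 kg. Origin: centre of its underside, z up. Waisted below, then a round head about 50 mm wide from 123 to 159 mm up and a small steel knob on top; the head does not turn. Grip it by the head, 140 mm up.
- lemon_bottle: Pale translucent lemon juice squeeze bottle, yellow-green label, orange collar and nozzle; 226 mm high, 0.29 kg. Origin: centre of underside, z up. Flat oval body 44 mm along x, 78 mm along y, shoulders drawing in to a round collar 34 mm wide, 190 to 210 mm up; nozzle 19 mm wide. Grip it about 195 mm up, fingers closing along its x. Half a turn makes no difference.
- oil_bottle: Clear square-bodied glass bottle of yellow-green oil, dark red cap; 60 x 60 mm, 264 mm high, 0.61 kg. Origin: centre of its underside, z up, x and y square to its flat sides. Flat sides to 185 mm up, sloping shoulders to a narrow neck (27 mm) at 204 mm, cap 33 mm wide from 229 to 264 mm up. Grip it by the cap, about 243 mm up.
- spice_jar: Look-alike of the herb jar, same size (41 mm diameter, 105 mm high), but with red-brown spice, a blue and white label and a dark brown cap with a blue and red disc on top. Does not belong in the caddy: leave it standing. Origin: centre of its underside.
- soap_bottle: Look-alike of the lemon bottle: round clear and white hand-soap bottle with a white pump spout, 64 mm diameter, 205 mm high. Does not belong in the caddy: leave it standing. Origin: centre of its underside.
- herb_pocket: Light wood block, 106 x 106 x 46 mm, one of four in a row (any order, 108 mm apart, along y) in the long dark wooden caddy, whose rim is 36 mm above the worktop. This one has the small round pocket, 56 mm diameter, for the herb jar. Pocket central, 34 mm deep. Origin: centre of the underside, 9 mm above the worktop, z up, x and y along the sides; pocket floor at z = 12 mm, mouth at 46 mm.
- mill_pocket: Light wood block, 106 x 106 x 46 mm, one of four in a row (any order, 108 mm apart, along y) in the long dark wooden caddy, whose rim is 36 mm above the worktop. This one has the large round pocket, 74 mm diameter, for the pepper mill. Pocket central, 34 mm deep. Origin: centre of the underside, 9 mm above the worktop, z up, x and y along the sides; pocket floor at z = 12 mm, mouth at 46 mm.
- lemon_pocket: Light wood block, 106 x 106 x 46 mm, one of four in a row (any order, 108 mm apart, along y) in the long dark wooden caddy, whose rim is 36 mm above the worktop. This one has the oblong pocket, 62 mm along its x and 94 mm along its y, for the lemon bottle. Pocket central, 34 mm deep. Origin: centre of the underside, 9 mm above the worktop, z up, x and y along the sides; pocket floor at z = 12 mm, mouth at 46 mm.
- oil_pocket: Light wood block, 106 x 106 x 46 mm, one of four in a row (any order, 108 mm apart, along y) in the long dark wooden caddy, whose rim is 36 mm above the worktop. This one has the square pocket, 77 x 77 mm, for the oil bottle. Pocket central, 34 mm deep. Origin: centre of the underside, 9 mm above the worktop, z up, x and y along the sides; pocket floor at z = 12 mm, mouth at 46 mm.
Mind the look-alikes: they are no part of the job. What is shaped like the soap_bottle but purple or turquoise is not meant.

How it is judged:
By the outcome, as a careful person would: the job done as asked, in the order asked, and still so for the second after the job is handed in, with the robot touching nothing.
It also fails if it takes over 115 s, if anything falls off the work surface, if the arm or the gripper's body presses on something with over 40 N, if the wrist force passes 120 N, or if a joint passes its speed limit or range.

## Robot

A 6-joint arm with a two-finger parallel gripper is mounted at the origin on a cart in front of the work surface, level with it; the furniture and walls round the work are solid. World frame = base frame: x ahead of the robot, y to its left, z up, the work surface at z = 0. Lengths are in m, angles in rad, forces in N, time in s.
With the tool pointing down it reaches from about 0.3 to 0.875 m from the base axis. Payload 6.4 kg.
Tool frame: the origin (TCP) lies midway between the tips of the shut fingers; the grasp point (between the pads) lies manip.pinch_z behind it (manip.pinch_z is the distance from the TCP to the grasp point, in m); z points along the fingers, y is the line along which they close (so a half turn about z gives the same grasp; the last joint's range is limited). The gripper opens to 85 mm and grips with 20 to 120 N. Pads are 22 mm wide; open, the fingers measure 114 mm over their backs; the gripper's body (76 mm by 85 mm) begins 54 mm behind the grasp point. The pads swing forward as they close: fully open they stand 13 mm farther back than shut.
Start: joints at [0.953, 0.181, 1.607, -0, 1.354, -0.206], TCP at [0.23, 0.527, 0.231] pointing down, gripper open.
Joint ranges: [-2.99, 2.99], [-0.89, 2.07], [0.3, 2.58], [-1.14, 4.28], [0, 2.63], [-3.12, 3.12]. Speed limits (rad/s): [2.57, 2.57, 3.01, 3.14, 3.14, 3.14].

## Interface

Orientations are given as a unit quaternion [w, x, y, z].
In Python, from station import manip gives the robot as it stands. The module is installed in compiled form; this text tells all that it offers.
- The arm moves only by the tool servo_tool, never from a script. Its argument "plan" is a list of rows, each a list of 3 entries, a list of its own where there are three numbers: the shift along the tool's x, y, z in mm, then the turn about the tool's z in rad, then the opening in per cent of the stroke, from 0 (shut) to 100 (fully open). In form: [[[x, y, z], yaw, fingers], ...]. A call has 1 to 12 rows; each row shifts and turns the commanded pose from where the row before left it, along the tool's axes as they then stand; what a row does not reach is not made up. A row lasts 1/10 s, in which the tool goes at most 50 mm and 8.59 degrees, less where a joint would pass 70% of its speed; a pose out of reach is approached as far as the arm can. A call with a gripper value outside its range is refused whole. The fingers move at their own pace and stop on an object; "squeeze" is the grip in N (left out, the last holds). Time passes only in rows, so rows that do not move let the fingers close. It gives the time, the measured TCP pose, the force, the opening and the grip force at its end, in the units of the state.
- manip.get_state(): the state, without advancing time (a new reading comes with each control period).
- manip.get_image(name): name is "scene" or "top"; returns the picture (384x512x3 uint8, red, green, blue); there is no depth.
- manip.camera_params(name): a dict with "fov_y" (degrees; the focal length in pixels is half the picture's height over the tangent of half this angle, whatever the lens; pixels are square), "cx", "cy" (the principal point, pixels), "rvec" (rotation vector, rad) and "tvec" (3), from world to camera coordinates, as OpenCV has them. Camera axes: x right, y down, z forward; pixel columns grow to the right and rows downward; lengths in m; the calibration is good to about 2 mm. A picture is of the moment at which its call begins. camera_params takes no time and is no camera call.
- manip.hand_in(): hands the job in; it is judged then, once.
The state is a dict: "clock": time; "joints": joint angles; "qd": joint speeds; "joint_efforts": joint torques, N m; "tcp_pos": TCP position; "orientation": TCP orientation; "ft_force": force on the tool from outside, world axes, zero at the start; "torque": the same for the moment, N m; "width": opening from 0.0 (shut) to 1.0 (fully open); "gripper_force": force on a finger pad.
Only numpy, scipy, OpenCV 4.12 (cv2) and the standard library are available. Lean on these libraries where they do the work, as an engineer would, in place of code of your own. Each camera call takes 0.05 s, during which the arm holds its last target. There are 200 camera calls.

## Working session

There is one attempt and no reset: what is moved stays moved. The work goes in short steps, Python scripts to look and compute and a tool call to move; the robot and the scene stay as the last step left them, time stands still between calls to the robot, and variables do not carry over. Pictures are saved under pics/ and viewed, at most 14 in all, crops included, and the job is handed in when it is done.

Besides the shell and the picture viewer there is one more tool, called after "Call:" as a command line: name --argument value ..., lists and objects as JSON in quotes. servo_tool: Moves the arm, as the interface text tells. Its arguments: {"type":"object","properties":{"plan":{"type":"array"},"squeeze":{"type":"number"}},"required":["plan"]}

```bash
mkdir -p pics
python3 - <<'E'
from station import manip
import cv2
for n in("scene","top"):
    im=manip.get_image(n); cv2.imwrite(f"pics/{n}0.png",im[:,:,::-1])
    print(n,manip.camera_params(n))
print(manip.get_state(),manip.pinch_z)
E
```

```text
scene {'fov_y': 48.863847056839674, 'cx': 261.9516767215418, 'cy': 187.51439471189158, 'rvec': array([ 2.14309608, -1.56666883,  0.44731856]), 'tvec': array([-0.16904697,  0.44904882,  0.97921194])}
top {'fov_y': 55.17569939394706, 'cx': 255.27295133347022, 'cy': 198.20712520019356, 'rvec': array([ 1.7435439 , -2.21820943,  0.51378755]), 'tvec': array([0.10581269, 0.50557863, 0.80794398])}
{'clock': 0.1, 'joints': array([ 9.52710413e-01,  1.81479078e-01,  1.60789549e+00,  3.63635861e-05,
        1.35382662e+00, -2.06280385e-01]), 'qd': array([ 0.00043673, -0.00152327, -0.00334489, -0.00020414,  0.00103422,
        0.00065772]), 'joint_efforts': array([-3.35686409e-04, -4.45880091e+01, -3.52236056e+01, -2.81904222e-04,
        4.16527240e-03, -1.92835657e-06]), 'tcp_pos': array([0.22982094, 0.52653216, 0.23047337]), 'orientation': array([-3.38462902e-04,  2.04454718e-01,  9.78875692e-01, -7.29795348e-04]), 'ft_force': array([-0.2466445 , -0.3770776 ,  0.43282507]), 'torque': array([ 0.00896472, -0.02336614,  0.0697599 ]), 'gripper_force': 0.0, 'width': 1.0010479781723736} 0.0187
```

View pics/scene0.png

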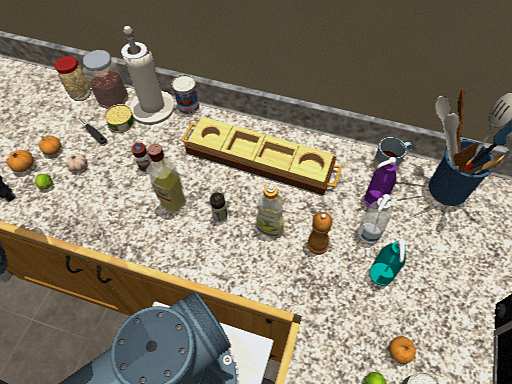

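View pics/top0.png

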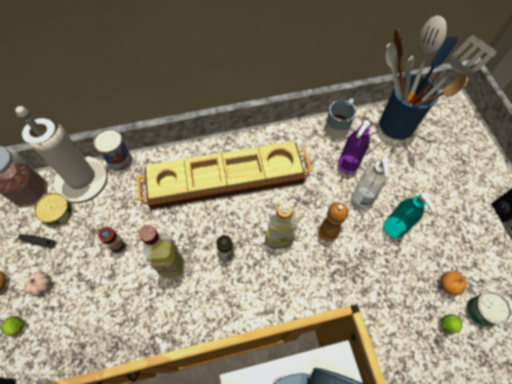

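Scene view: the caddy is at about (263,150). In front of it stand the oil bottle at (165,180), a black-capped jar at (217,205), the lemon bottle at (270,210) and the mill at (320,230). Jars with similar shape: one at scene (140,152) with a blue/red top, and one at (217,205) with a plain black cap, which fits the herb jar. Lemon is (270,210) with the orange nozzle; the soap bottle is (375,220) with the white pump. I'll check all of these in enlarged crops.

```bash
cat > h.py <<'E'
import numpy as np, cv2
from station import manip
def cam(n):
    p=manip.camera_params(n); f=192/np.tan(np.radians(p["fov_y"]/2))
    K=np.array([[f,0,p["cx"]],[0,f,p["cy"]],[0,0,1]]); return K,np.array(p["rvec"]),np.array(p["tvec"])
def ray(n,uv):
    K,r,t=cam(n); R=cv2.Rodrigues(r)[0]
    return -R.T@t, R.T@np.linalg.inv(K)@np.array([uv[0],uv[1],1.])
def plane(n,uv,z):
    o,d=ray(n,uv); return o+d*(z-o[2])/d[2]
def tri(a,b):
    P=[]
    for n in("scene","top"):
        K,r,t=cam(n); P.append(K@np.c_[cv2.Rodrigues(r)[0],t])
    X=cv2.triangulatePoints(P[0],P[1],np.array(a,float).reshape(2,1),np.array(b,float).reshape(2,1))[:,0]; return X[:3]/X[3]
def proj(n,X):
    K,r,t=cam(n); return cv2.projectPoints(np.array(X,float).reshape(-1,1,3),r,t,K,None)[0][:,0]
E
python3 - <<'E'
from h import *
s=cv2.imread("pics/scene0.png");t=cv2.imread("pics/top0.png")
cv2.imwrite("pics/c_s.png",cv2.resize(s[110:260,120:350],None,fx=3.4,fy=3.4,interpolation=cv2.INTER_CUBIC))
cv2.imwrite("pics/c_t.png",cv2.resize(t[130:290,90:360],None,fx=2.9,fy=2.9,interpolation=cv2.INTER_CUBIC))
for n,a,b,z in[("herb",(217,197),(224,241),.105),("mill",(322,216),(341,212),.14),("lemon",(270,188),(286,211),.2),("oil",(155,152),(149,233),.264),("spice",(139,147),(107,232),.105)]:
    print(n,tri(a,b).round(3),plane("scene",a,z).round(3),plane("top",b,z).round(3))
for n in("scene","top"):print(n,ray(n,(256,192)))
E
```

```text
herb [0.426 0.082 0.111] [0.429 0.084 0.105] [0.428 0.083 0.105]
mill [ 0.411 -0.193  0.181] [ 0.438 -0.195  0.14 ] [ 0.421 -0.205  0.14 ]
lemon [ 0.421 -0.061  0.229] [ 0.441 -0.057  0.2  ] [ 0.43  -0.065  0.2  ]
oil [0.424 0.226 0.254] [0.416 0.221 0.264] [0.422 0.223 0.264]
spice [0.514 0.353 0.11 ] [0.517 0.356 0.105] [0.517 0.354 0.105]
scene (array([-0.07944796, -0.20440029,  1.0681696 ]), array([ 0.49141413,  0.17279899, -0.85379366]))
top (array([0.12557419, 0.0827974 , 0.94707723]), array([ 0.4372155 , -0.11310764, -0.89237802]))
```

View pics/c_s.png

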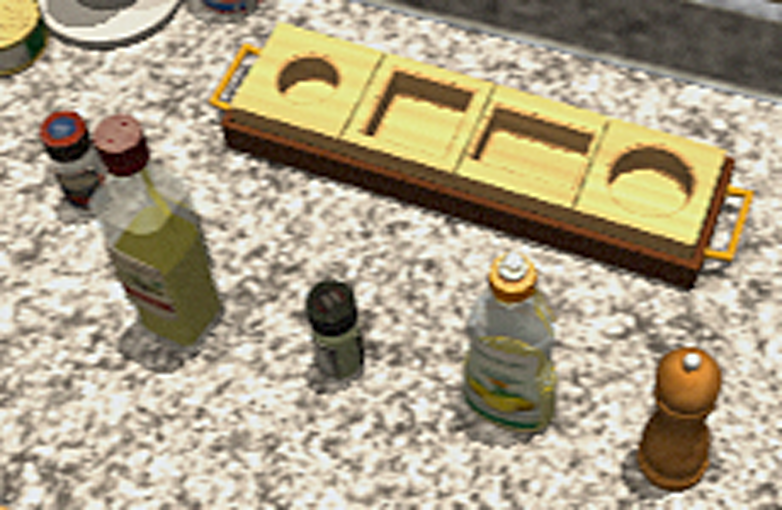

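View pics/c_t.png

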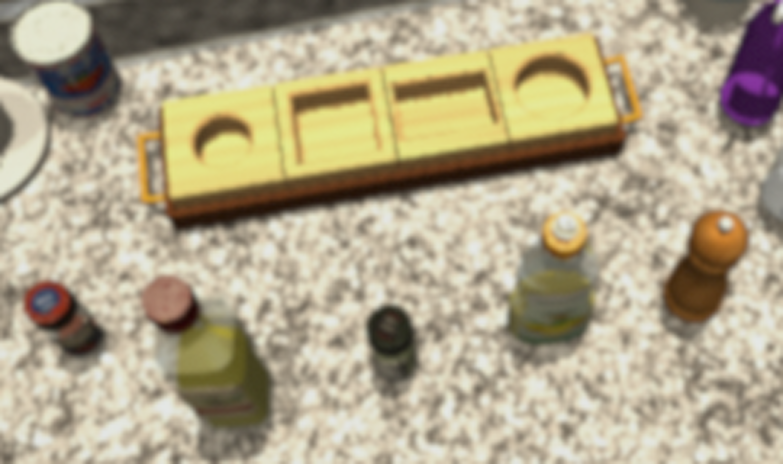

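The crops settle which is which:
- **Herb jar:** plain black cap at scene (217,197).
- **Spice jar:** blue/red disc at scene (139,147), so it stays.
- **Lemon:** flat body with orange collar at (270,187). The round white-pump soap at (375,220) stays.
- **Pockets, left to right:** small round, square, oblong, large round.

Next I'll measure the caddy and the yaw of the lemon and oil.

Run:
```python
from h import *
s=cv2.imread("pics/scene0.png");t=cv2.imread("pics/top0.png")
for n,a,b,z in[("mill",(323.5,215.9),(340.3,206.9),.17),("lemon",(270.6,187.1),(285.2,207.9),.226),("oil",(155,149.7),(147.9,232.8),.264)]:
    print(n,tri(a,b).round(3),plane("scene",a,z).round(3),plane("top",b,z).round(3))
for n,im,roi in(("scene",s,(115,195,180,342)),("top",t,(135,215,140,312))):
    hsv=cv2.cvtColor(im,cv2.COLOR_BGR2HSV)
    m=cv2.inRange(hsv,(20,90,150),(35,255,255)); k=np.zeros_like(m);k[roi[0]:roi[1],roi[2]:roi[3]]=1;m=cv2.morphologyEx(m*k,cv2.MORPH_OPEN,np.ones((5,5)))
    c=max(cv2.findContours(m,0,1)[0],key=cv2.contourArea)[:,0]
    W=np.array([plane(n,p,.055)[:2] for p in c]).astype(np.float32)
    r=cv2.minAreaRect(W*1000); print(n,r); print(cv2.boxPoints(r).round(0).tolist())
A=cv2.resize(s[172:246,245:295],None,fx=7,fy=7,interpolation=cv2.INTER_CUBIC)
B=cv2.resize(s[140:220,140:195],None,fx=7,fy=7,interpolation=cv2.INTER_CUBIC)
C=cv2.resize(t[200:258,258:304],None,fx=6,fy=6,interpolation=cv2.INTER_CUBIC) 
D=cv2.resize(t[220:285,135:190],None,fx=6,fy=6,interpolation=cv2.INTER_CUBIC)
o=np.zeros((600,800,3),np.uint8)
def put(i,x):
    i=i[:600]; o[:i.shape[0],x:x+i.shape[1]]=i[:,:800-x]
put(A,0);put(B,390)
cv2.imwrite("pics/z1.png",o)
o[:]=0;put(C,0);put(D,390);cv2.imwrite("pics/z2.png",o)
```

```text
mill [ 0.424 -0.198  0.168] [ 0.423 -0.198  0.17 ] [ 0.422 -0.197  0.17 ]
lemon [ 0.429 -0.062  0.223] [ 0.428 -0.062  0.226] [ 0.427 -0.061  0.226]
oil [0.424 0.226 0.261] [0.423 0.224 0.264] [0.423 0.225 0.264]
scene ((655.0712890625, 1.1526870727539062), (238.753662109375, 105.86410522460938), 87.49180603027344)
[[597.0, -116.0], [703.0, -120.0], [713.0, 118.0], [607.0, 123.0]]
top ((655.901123046875, 39.06793212890625), (433.81787109375, 107.62468719482422), 87.31938934326172)
[[592.0, -175.0], [700.0, -180.0], [720.0, 253.0], [612.0, 258.0]]
```

View pics/z1.png

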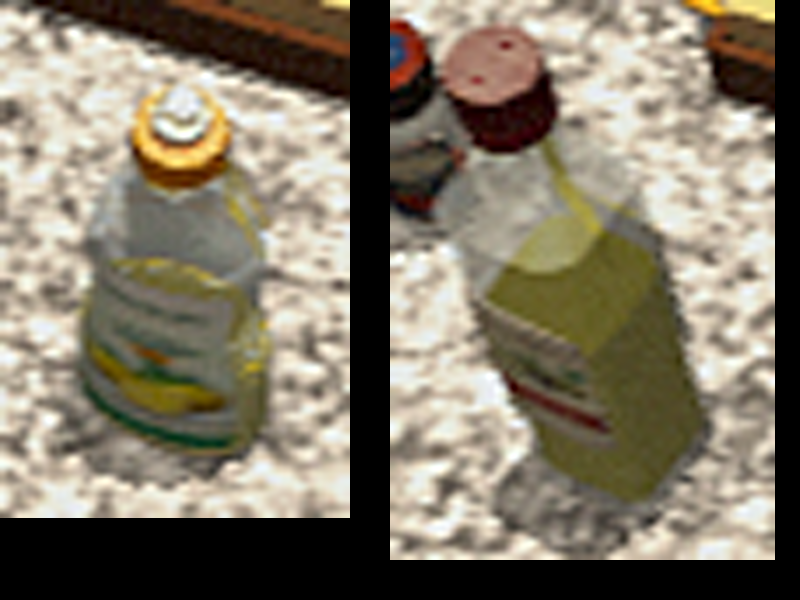

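View pics/z2.png

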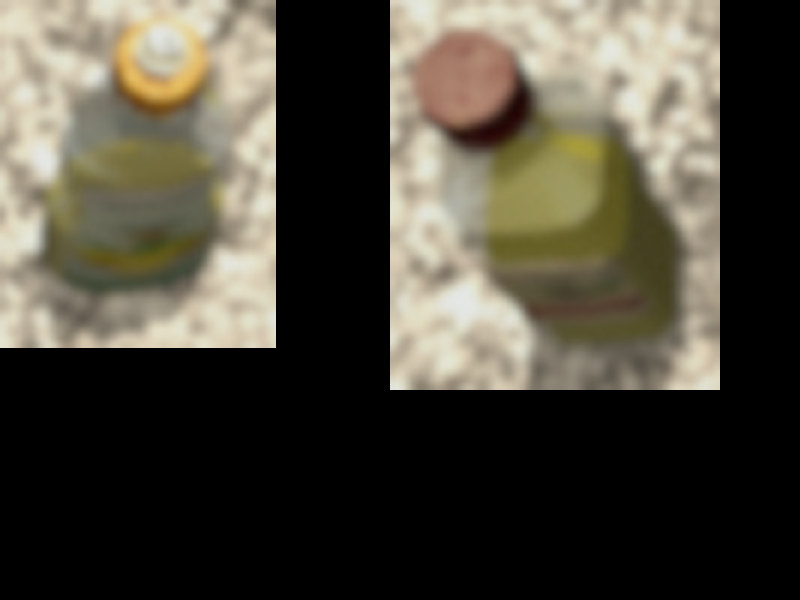

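Run:
```python
from h import *
S=lambda x,y:(x/7+245,y/7+172); O=lambda x,y:((x-390)/7+140,y/7+140)
T=lambda x,y:(x/6+258,y/6+200); U=lambda x,y:((x-390)/6+135,y/6+220)
def d(n,a,b,z):
    p,q=plane(n,a,z),plane(n,b,z); v=(q-p)[:2]; print(p[:2].round(3),q[:2].round(3),np.linalg.norm(v).round(3),np.degrees(np.arctan2(v[1],v[0])).round(1))
print("lemon");d("scene",S(90,380),S(235,447),.02);d("top",T(70,250),T(205,247),.04);d("top",T(62,282),T(200,285),.015)
print("oil");d("scene",O(640,500),O(703,428),0);d("scene",O(640,500),O(548,465),0);d("scene",O(585,352),O(660,265),.12);d("scene",O(512,385),O(608,430),.06);d("top",U(545,315),U(645,298),.06)
```

```text
lemon
[ 0.42  -0.032] [ 0.409 -0.095] 0.064 -99.5
[ 0.421 -0.032] [ 0.409 -0.089] 0.059 -102.3
[ 0.416 -0.028] [ 0.4   -0.087] 0.061 -104.9
oil
[0.403 0.212] [0.443 0.201] 0.041 -15.8
[0.403 0.212] [0.407 0.255] 0.043 85.2
[0.401 0.211] [0.446 0.199] 0.046 -14.0
[0.408 0.258] [0.401 0.213] 0.046 -99.4
[0.401 0.249] [0.398 0.208] 0.041 -93.7
```

Estimates from the views:

| Item | x (m) | y (m) | Yaw |
|---|---|---|---|
| Herb jar | .428 | .083 | – |
| Mill | .423 | -.198 | – |
| Lemon | .428 | -.062 | about -12° |
| Oil | .423 | .225 | about -10° |
| Caddy centre | .656 | .039 | -2.7° |

First move: raise the tool and turn it so the fingers close along world x (tool x = +y, tool y = +x).

Call:
servo_tool --plan '[[[0, 0, -20], 0.145, 100], [[0, 0, -20], 0.145, 100], [[0, 0, -20], 0.145, 100], [[0, 0, -20], 0.145, 100], [[0, 0, -20], 0.145, 100], [[0, 0, -20], 0.145, 100], [[0, 0, 0], 0.145, 100], [[0, 0, 0], 0.145, 100], [[0, 0, 0], 0, 100]]' --squeeze 40

```text
clock: 1.0
tcp_pos: [0.23, 0.5268, 0.3509]
orientation: [0.0, 0.708, 0.706, -0.0]
ft_force: [0.3, -0.1, -1.1]
width: 1.002
gripper_force: 0.0
```

Call:
servo_tool --plan '[[[-20, 10, 0], 0, 100], [[-40, 18, 0], 0, 100], [[-40, 18, 0], 0, 100], [[-40, 18, 0], 0, 100], [[-40, 18, 0], 0, 100], [[-40, 18, 0], 0, 100], [[-40, 18, 0], 0, 100], [[-40, 18, 0], 0, 100], [[-40, 18, 0], 0, 100], [[-40, 18, 0], 0, 100], [[-40, 18, 0], 0, 100], [[-20, 8, 0], 0, 100]]'

```text
clock: 2.2
tcp_pos: [0.4284, 0.0838, 0.3509]
orientation: [0.0, 0.707, 0.707, -0.0]
ft_force: [0.1, 0.3, -0.8]
width: 0.998
gripper_force: 0.0
```

Call:
servo_tool --plan '[[[0, 0, 0], 0, 100]]'

```text
clock: 2.3
tcp_pos: [0.4283, 0.0843, 0.3507]
orientation: [-0.0, 0.708, 0.707, -0.001]
ft_force: [0.3, 0.4, 0.2]
width: 0.999
gripper_force: 0.0
```

Call:
servo_tool --plan '[[[0, 0, 20], 0, 100], [[0, 0, 40], 0, 100], [[0, 0, 40], 0, 100], [[0, 0, 40], 0, 100], [[0, 0, 40], 0, 100], [[0, 0, 40], 0, 100], [[0, 0, 30], 0, 100], [[0, 0, 20], 0, 100], [[0, 0, 16], 0, 100], [[0, 0, 0], 0, 100]]'

```text
clock: 3.3
tcp_pos: [0.4251, 0.0878, 0.0632]
orientation: [-0.002, 0.706, 0.708, -0.002]
ft_force: [-0.0, -0.5, -0.0]
width: 1.0
gripper_force: 0.0
```

Call:
servo_tool --plan '[[[0, 0, 0], 0, 30], [[0, 0, 0], 0, 30], [[0, 0, 0], 0, 30], [[0, 0, 0], 0, 30], [[0, 0, 0], 0, 30], [[0, 0, 0], 0, 30], [[0, 0, 0], 0, 30], [[0, 0, 0], 0, 30]]'

```text
clock: 4.1
tcp_pos: [0.4284, 0.0868, 0.0665]
orientation: [0.001, 0.707, 0.707, 0.001]
ft_force: [-2.0, 0.5, 6.3]
width: 0.468
gripper_force: 39.5
```

Call:
servo_tool --plan '[[[0, 0, -10], 0, 30], [[0, 0, -30], 0, 30], [[0, 0, -40], 0, 30], [[0, 0, -30], 0, 30], [[0, 0, -10], 0, 30], [[0, 15, 0], 0, 30], [[10, 30, 0], 0, 30], [[20, 40, 0], 0, 30], [[20, 40, 0], 0, 30], [[20, 40, 0], 0, 30], [[20, 35, 0], 0, 30], [[17, 25, 0], 0, 30]]'

```text
clock: 5.3
tcp_pos: [0.6541, 0.1944, 0.1838]
orientation: [-0.0, 0.707, 0.707, -0.0]
ft_force: [-0.3, -0.3, -0.8]
width: 0.466
gripper_force: 40.6
```

Call:
servo_tool --plan '[[[10, 10, 0], 0, 30], [[0, 0, 0], 0, 30], [[0, 0, 0], 0, 30]]'

```text
clock: 5.6
tcp_pos: [0.6619, 0.2033, 0.184]
orientation: [-0.001, 0.707, 0.707, -0.001]
ft_force: [-0.7, 0.4, -1.0]
width: 0.469
gripper_force: 40.7
```

```bash
cat > look.py <<'E'
import sys
from h import *
a=manip.get_image("scene")[:,:,::-1];b=manip.get_image("top")[:,:,::-1]
A=cv2.resize(a[95:265,120:345],(400,302),interpolation=cv2.INTER_CUBIC);B=cv2.resize(b[110:290,90:360],(400,267),interpolation=cv2.INTER_CUBIC)
o=np.zeros((302,800,3),np.uint8);o[:,:400]=A;o[:267,400:]=B
cv2.imwrite(f"pics/{sys.argv[1]}.png",o);cv2.imwrite(f"pics/{sys.argv[1]}_s.png",a);cv2.imwrite(f"pics/{sys.argv[1]}_t.png",b)
E
python3 look.py p1; python3 -c "
from h import *
print(manip.get_state()['tcp_pos'])"
```

```text
[0.66189145 0.20293277 0.18479791]
```

View pics/p1.png

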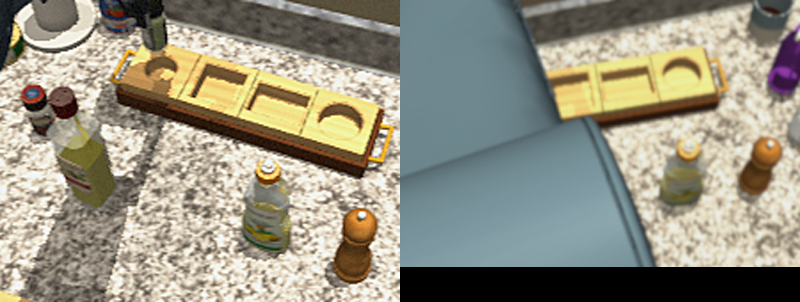

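The picture shows the jar hanging over the small round pocket (jar about scene (209,115), pocket about (210,133)). Top view is blocked by the arm. I'll do a quick numeric check before lowering.

Run:
```python
from h import *
print(proj("scene",[[.6635,.2008,.122],[.6635,.2008,.055],[.6635+.0205,.2008,.122],[.6635-.0205,.2008,.122],[.6635,.2213,.122],[.6635,.1803,.122]]))
s=cv2.imread("pics/p1_s.png")
cv2.imwrite("pics/z3.png",cv2.resize(s[85:155,170:250],None,fx=7,fy=7,interpolation=cv2.INTER_CUBIC))
```

```text
[[207.90492411 118.31454632]
 [210.29974353 132.88059666]
 [210.45129333 113.29699436]
 [205.3158407  123.41626543]
 [201.42532711 116.71248227]
 [214.41926503 119.92520071]]
```

View pics/z3.png

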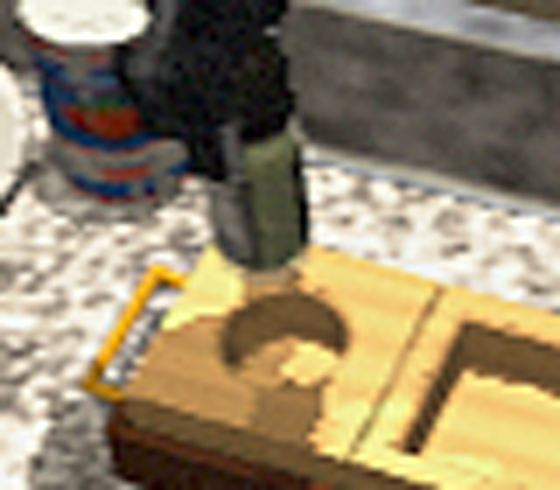

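The jar bottom spans x 201–214 with its front edge at y 123.6. That matches the prediction (201–214, 123.4), so it is centred over the pocket at (210.5,133). Lowering.

Call:
servo_tool --plan '[[[0, 0, 10], 0, 30], [[0, 0, 20], 0, 30], [[0, 0, 20], 0, 30], [[0, 0, 15], 0, 30], [[0, 0, 10], 0, 30], [[0, 0, 10], 0, 30], [[0, 0, 6], 0, 30], [[0, 0, 3], 0, 30], [[0, 0, 1], 0, 30], [[0, 0, 0], 0, 30]]'

```text
clock: 6.7
tcp_pos: [0.6632, 0.2036, 0.0907]
orientation: [0.0, 0.707, 0.707, 0.0]
ft_force: [0.3, 0.6, -0.1]
width: 0.469
gripper_force: 40.7
```

Call:
servo_tool --plan '[[[0, 0, 1], 0, 30], [[0, 0, 1], 0, 30], [[0, 0, 0], 0, 30]]'

```text
clock: 7.0
tcp_pos: [0.6629, 0.2035, 0.0884]
orientation: [0.0, 0.707, 0.707, 0.0]
ft_force: [1.0, 0.7, -1.4]
width: 0.466
gripper_force: 40.7
```

Call:
servo_tool --plan '[[[0, 0, 1], 0, 30], [[0, 0, 1], 0, 30], [[0, 0, 1], 0, 30], [[0, 0, 0], 0, 30]]'

```text
clock: 7.4
tcp_pos: [0.6631, 0.2037, 0.0875]
orientation: [0.0, 0.707, 0.707, 0.0]
ft_force: [-4.6, -1.3, 10.7]
width: 0.468
gripper_force: 42.2
```

Contact with the pocket floor (10.7 N at the expected height). Release and retreat.

Call:
servo_tool --plan '[[[0, 0, 0], 0, 55], [[0, 0, 0], 0, 65], [[0, 0, 0], 0, 80], [[0, 0, 0], 0, 90], [[0, 0, 0], 0, 90], [[0, 0, 0], 0, 90], [[0, 0, -10], 0, 90], [[0, 0, -20], 0, 90], [[0, 0, -40], 0, 90], [[0, 0, -50], 0, 90], [[0, 0, -50], 0, 90], [[0, 0, -50], 0, 90]]'

```text
clock: 8.6
tcp_pos: [0.6625, 0.2035, 0.3083]
orientation: [0.0, 0.707, 0.707, 0.0]
ft_force: [0.6, -0.6, 0.5]
width: 0.899
gripper_force: 0.0
```

Call:
servo_tool --plan '[[[-15, -10, -10], 0, 100], [[-40, -25, -10], 0, 100], [[-40, -25, 0], 0, 100], [[-40, -25, 0], 0, 100], [[-40, -25, 0], 0, 100], [[-40, -25, 0], 0, 100], [[-40, -25, 0], 0, 100], [[-40, -25, 0], 0, 100], [[-40, -25, 0], 0, 100], [[-40, -20, 0], 0, 100], [[-20, 0, 0], 0, 100], [[0, 0, 0], 0, 100]]'

```text
clock: 9.8
tcp_pos: [0.4318, -0.1937, 0.3262]
orientation: [0.001, 0.709, 0.705, -0.0]
ft_force: [-0.4, 1.1, 0.1]
width: 0.998
gripper_force: 0.0
```

```bash
python3 look.py p2; python3 -c "
from h import *
print(manip.get_state()['tcp_pos'])"
```

```text
[ 0.43235138 -0.19116172  0.32582982]
```

View pics/p2.png

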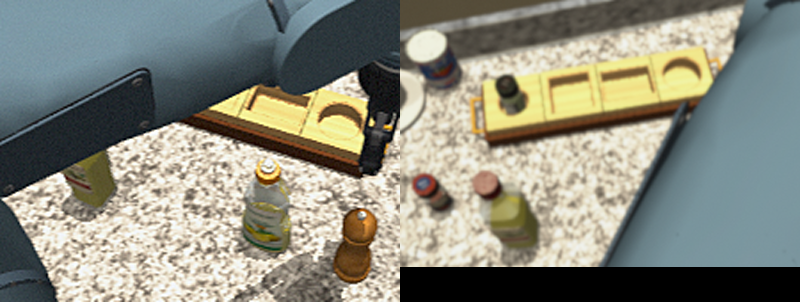

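Herb jar stands in the small round pocket (top view, crop (508,92)), and the mill is untouched. Now the mill.

Call:
servo_tool --plan '[[[-7, -9, 0], 0, 100], [[0, 0, 20], 0, 100], [[0, 0, 40], 0, 100], [[0, 0, 40], 0, 100], [[0, 0, 40], 0, 100], [[0, 0, 30], 0, 100], [[0, 0, 20], 0, 100], [[0, 0, 12], 0, 100], [[0, 0, 8], 0, 100], [[0, 0, 0], 0, 100], [[0, 0, 0], 0, 100]]'

```text
clock: 11.0
tcp_pos: [0.424, -0.1986, 0.1162]
orientation: [0.001, 0.707, 0.707, 0.0]
ft_force: [-0.1, 0.1, -0.6]
width: 1.0
gripper_force: 0.0
```

Call:
servo_tool --plan '[[[0, 0, 0], 0, 40], [[0, 0, 0], 0, 40], [[0, 0, 0], 0, 40], [[0, 0, 0], 0, 40], [[0, 0, 0], 0, 40], [[0, 0, 0], 0, 40], [[0, 0, 0], 0, 40]]'

```text
clock: 11.7
tcp_pos: [0.424, -0.1988, 0.1163]
orientation: [0.001, 0.707, 0.707, 0.0]
ft_force: [-0.2, -0.0, 6.2]
width: 0.549
gripper_force: 40.8
```

Call:
servo_tool --plan '[[[0, 0, -10], 0, 40], [[0, 0, -25], 0, 40], [[0, 0, -35], 0, 40], [[0, 0, -20], 0, 40], [[0, 15, -10], 0, 40], [[0, 40, 0], 0, 40], [[10, 40, 0], 0, 40], [[18, 40, 0], 0, 40], [[18, 40, 0], 0, 40], [[18, 30, 0], 0, 40], [[12, 19, 0], 0, 40], [[0, 0, 0], 0, 40]]'

```text
clock: 12.9
tcp_pos: [0.649, -0.1203, 0.2148]
orientation: [-0.0, 0.706, 0.708, 0.0]
ft_force: [-0.0, -0.2, -1.1]
width: 0.549
gripper_force: 42.1
```

```bash
python3 look.py p3
python3 - <<'E'
from h import *
print(manip.get_state()['tcp_pos'],manip.get_state()['ft_force'])
c=np.array([.6485,-.1228]);z=.1
print(proj("scene",[[c[0],c[1],z],[c[0]-.029,c[1],z],[c[0],c[1]+.029,z],[c[0],c[1]-.029,z]]))
s=cv2.imread("pics/p3_s.png")
cv2.imwrite("pics/z4.png",cv2.resize(s[95:195,270:370],None,fx=5,fy=5,interpolation=cv2.INTER_CUBIC))
E
```

```text
[ 0.6469972  -0.1221169   0.21477762] [-0.26066016 -0.33382465 -1.07051524]
[[312.89904066 153.54737011]
 [310.38922673 161.47612603]
 [303.01971448 151.06858898]
 [322.85598108 156.04562512]]
```

View pics/z4.png

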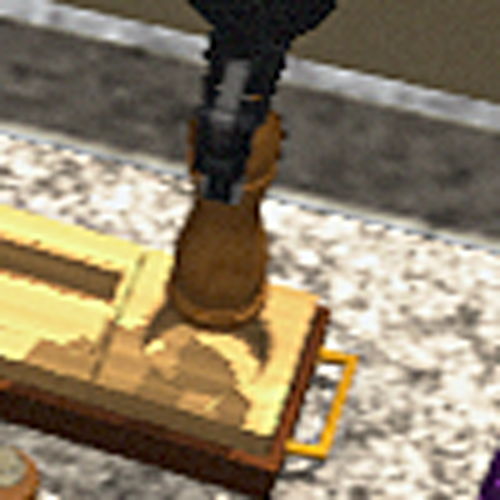

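Mill foot spans x 303.6–323 with its front at y 160, against a prediction of 303–323 and 161.5. It is centred over the large round pocket, so I'll lower it.

Call:
servo_tool --plan '[[[0, 0, 10], 0, 40], [[0, 0, 20], 0, 40], [[0, 0, 15], 0, 40], [[0, 0, 12], 0, 40], [[0, 0, 10], 0, 40], [[0, 0, 5], 0, 40], [[0, 0, 2], 0, 40], [[0, 0, 1], 0, 40], [[0, 0, 0], 0, 40]]'

```text
clock: 13.9
tcp_pos: [0.6479, -0.1225, 0.1409]
orientation: [0.0, 0.707, 0.707, 0.0]
ft_force: [0.7, -0.1, -1.0]
width: 0.553
gripper_force: 42.1
```

Call:
servo_tool --plan '[[[0, 0, 1], 0, 40], [[0, 0, 1], 0, 40], [[0, 0, 0], 0, 40]]'

```text
clock: 14.2
tcp_pos: [0.6475, -0.1224, 0.1383]
orientation: [0.0, 0.707, 0.707, 0.0]
ft_force: [-0.1, 0.4, -1.7]
width: 0.551
gripper_force: 42.1
```

Call:
servo_tool --plan '[[[0, 0, 1], 0, 40], [[0, 0, 1], 0, 40], [[0, 0, 0], 0, 40]]'

```text
clock: 14.5
tcp_pos: [0.6479, -0.1226, 0.1374]
orientation: [0.001, 0.707, 0.707, 0.0]
ft_force: [-1.5, 1.0, 4.8]
width: 0.55
gripper_force: 42.2
```

Call:
servo_tool --plan '[[[0, 0, 0], 0, 62], [[0, 0, 0], 0, 75], [[0, 0, 0], 0, 90], [[0, 0, 0], 0, 100], [[0, 0, 0], 0, 100], [[0, 0, 0], 0, 100], [[0, 0, -10], 0, 100], [[0, 0, -20], 0, 100], [[0, 0, -40], 0, 100], [[0, 0, -50], 0, 100], [[0, 0, -50], 0, 100], [[0, 0, -30], 0, 100]]'

```text
clock: 15.7
tcp_pos: [0.6485, -0.1228, 0.3427]
orientation: [0.003, 0.707, 0.707, 0.001]
ft_force: [1.3, -0.1, -0.4]
width: 1.004
gripper_force: 0.0
```

Call:
servo_tool --plan '[[[5, -20, 0], 0, 100], [[10, -40, 0], 0, 100], [[10, -40, 0], 0, 100], [[10, -40, 0], 0, 100], [[10, -40, 0], 0, 100], [[10, -30, 0], 0, 100], [[6, -10, 0], 0, 100], [[0, 0, 0], 0.105, 100], [[0, 0, 0], 0.105, 100], [[0, 0, 0], 0, 100], [[0, 0, 0], 0, 100]]'

```text
clock: 16.8
tcp_pos: [0.428, -0.0613, 0.3367]
orientation: [0.0, 0.777, 0.63, 0.0]
ft_force: [-1.1, -0.0, 0.5]
width: 1.002
gripper_force: 0.0
```

```bash
python3 look.py p4; python3 -c "
from h import *
print(manip.get_state()['tcp_pos'],manip.get_state()['orientation'])"
```

```text
[ 0.42784167 -0.06130903  0.33636722] [-2.36286334e-05  7.76994417e-01  6.29507486e-01  1.90920101e-05]
```

View pics/p4.png

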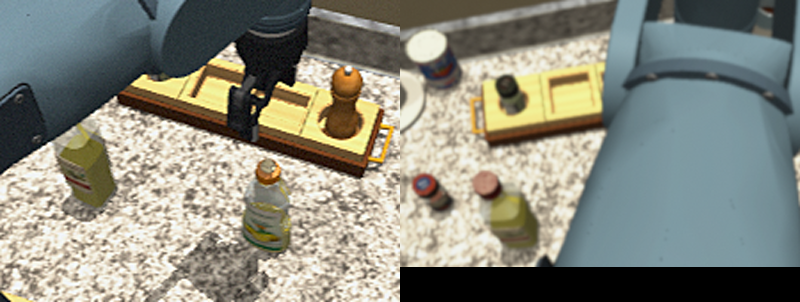

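Mill stands in the large round pocket (scene crop (345,105)); the lemon is directly under the gripper. Descend on the lemon.

Call:
servo_tool --plan '[[[0, 0, 15], 0, 100], [[0, 0, 30], 0, 100], [[0, 0, 35], 0, 100], [[0, 0, 30], 0, 100], [[0, 0, 25], 0, 100], [[0, 0, 15], 0, 100], [[0, 0, 8], 0, 100], [[0, 0, 4], 0, 100], [[0, 0, 0], 0, 100], [[0, 0, 0], 0, 100]]'

```text
clock: 17.9
tcp_pos: [0.4282, -0.0615, 0.1752]
orientation: [0.001, 0.778, 0.629, 0.0]
ft_force: [-0.2, 0.9, 0.0]
width: 0.999
gripper_force: 0.0
```

Call:
servo_tool --plan '[[[0, 0, 0], 0, 25], [[0, 0, 0], 0, 25], [[0, 0, 0], 0, 25], [[0, 0, 0], 0, 25], [[0, 0, 0], 0, 25], [[0, 0, 0], 0, 25], [[0, 0, 0], 0, 25], [[0, 0, 0], 0, 25]]'

```text
clock: 18.7
tcp_pos: [0.4281, -0.0615, 0.175]
orientation: [0.001, 0.778, 0.629, 0.0]
ft_force: [0.2, 0.3, 5.7]
width: 0.41
gripper_force: 40.1
```

Call:
servo_tool --plan '[[[0, 0, -8], 0, 25], [[0, 0, -20], 0, 25], [[0, 0, -30], 0, 25], [[0, 0, -25], 0, 25], [[0, 0, -10], -0.085, 25], [[0, 0, 0], -0.08, 25], [[15, 10, 0], 0, 25], [[20, 30, 0], 0, 25], [[15, 40, 0], 0, 25], [[7, 40, 0], 0, 25], [[0, 40, 0], 0, 25], [[0, 35, 0], 0, 25]]' --squeeze 55

```text
clock: 19.9
tcp_pos: [0.626, -0.0127, 0.2661]
orientation: [-0.001, 0.723, 0.691, -0.001]
ft_force: [-0.1, -0.5, -2.3]
width: 0.402
gripper_force: 55.3
```

Call:
servo_tool --plan '[[[0, 20, 0], 0, 25], [[0, 8, 0], 0, 25], [[0, 0, 0], 0, 25], [[0, 0, 0], 0, 25]]'

```text
clock: 20.3
tcp_pos: [0.6518, -0.0144, 0.2667]
orientation: [-0.001, 0.723, 0.691, -0.001]
ft_force: [-0.5, -0.3, -2.9]
width: 0.4
gripper_force: 55.3
```

```bash
python3 look.py p5
python3 - <<'E'
from h import *
print(manip.get_state()['tcp_pos'],manip.get_state()['orientation'],manip.get_state()['ft_force'])
c=np.array([.6535,-.0149]);z=.093;a=np.radians(-2.7);R=np.array([[np.cos(a),-np.sin(a)],[np.sin(a),np.cos(a)]])
t=np.linspace(0,2*np.pi,60);e=(R@np.array([.022*np.cos(t),.039*np.sin(t)])).T+c
p=proj("scene",np.c_[e,np.full(60,z)]);print(p.min(0),p.max(0))
q=proj("scene",np.c_[(R@np.array([[-.031,.031,.031,-.031],[-.047,-.047,.047,.047]])).T+c,np.full(4,.055)]);
s=cv2.imread("pics/p5_s.png")
i=cv2.resize(s[95:195,230:330],None,fx=5,fy=5,interpolation=cv2.INTER_CUBIC)
cv2.polylines(i,[((p-[230,95])*5).astype(int)],True,(255,0,0));cv2.polylines(i,[((q-[230,95])*5).astype(int)],True,(0,0,255))
cv2.imwrite("pics/z5.png",i)
E
```

```text
[ 0.65193329 -0.01444887  0.26742098] [-2.57327569e-04  7.23202267e-01  6.90636209e-01 -2.05712099e-04] [-0.38829523 -0.60097482 -3.336596  ]
[264.09135607 137.93171342] [289.9272424  151.42681904]
```

View pics/z5.png

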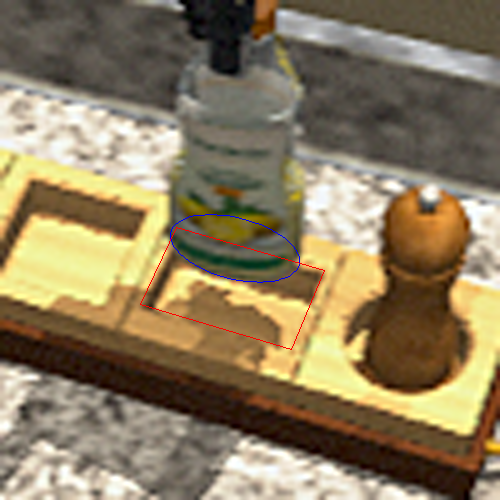

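The lemon base lies on the predicted outline (blue) and the pocket matches its prediction (red). Lowering.

Call:
servo_tool --plan '[[[0, 0, 10], 0, 25], [[0, 0, 15], 0, 25], [[0, 0, 12], 0, 25], [[0, 0, 10], 0, 25], [[0, 0, 8], 0, 25], [[0, 0, 7], 0, 25], [[0, 0, 4], 0, 25], [[0, 0, 2], 0, 25], [[0, 0, 0], 0, 25]]'

```text
clock: 21.3
tcp_pos: [0.653, -0.0146, 0.1993]
orientation: [0.0, 0.723, 0.691, 0.0]
ft_force: [-0.5, -0.1, -3.1]
width: 0.405
gripper_force: 55.3
```

Call:
servo_tool --plan '[[[0, 0, 1], 0, 25], [[0, 0, 1], 0, 25], [[0, 0, 0], 0, 25]]'

```text
clock: 21.6
tcp_pos: [0.653, -0.0146, 0.1974]
orientation: [0.0, 0.723, 0.691, 0.0]
ft_force: [0.0, -0.0, -3.3]
width: 0.404
gripper_force: 55.3
```

Call:
servo_tool --plan '[[[0, 0, 1], 0, 25], [[0, 0, 1], 0, 25], [[0, 0, 0], 0, 25]]'

```text
clock: 21.9
tcp_pos: [0.6534, -0.0146, 0.1962]
orientation: [0.001, 0.723, 0.691, 0.0]
ft_force: [-1.1, 0.2, 2.4]
width: 0.409
gripper_force: 55.8
```

Call:
servo_tool --plan '[[[0, 0, 0], 0, 50], [[0, 0, 0], 0, 62], [[0, 0, 0], 0, 75], [[0, 0, 0], 0, 100], [[0, 0, 0], 0, 100], [[0, 0, 0], 0, 100], [[0, 0, -10], 0, 100], [[0, 0, -20], 0, 100], [[0, 0, -40], 0, 100], [[0, 0, -40], 0, 100], [[0, 0, -20], 0, 100]]'

```text
clock: 23.0
tcp_pos: [0.6542, -0.0147, 0.331]
orientation: [0.003, 0.723, 0.691, 0.002]
ft_force: [0.6, 0.6, -0.6]
width: 1.0
gripper_force: 0.0
```

Call:
servo_tool --plan '[[[10, -11, 0], 0, 100], [[25, -25, 0], 0, 100], [[30, -30, 0], 0, 100], [[30, -30, 0], 0, 100], [[30, -30, 0], 0, 100], [[30, -30, 0], 0, 100], [[30, -30, 0], 0, 100], [[25, -30, 0], 0, 100], [[15, -20, 0], 0, 100], [[4, -5, 0], 0.065, 100], [[0, 0, 0], 0.065, 100], [[0, 0, 0], 0, 100]]'

```text
clock: 24.2
tcp_pos: [0.4225, 0.2256, 0.3264]
orientation: [0.0, 0.766, 0.642, 0.001]
ft_force: [0.5, -0.0, -0.2]
width: 1.002
gripper_force: 0.0
```

```bash
python3 look.py p6; python3 -c "
from h import *
print(manip.get_state()['tcp_pos'],manip.get_state()['orientation'])"
```

```text
[0.42285786 0.22525789 0.32591937] [2.09844210e-04 7.65989709e-01 6.42852681e-01 3.89066442e-04]
```

View pics/p6.png

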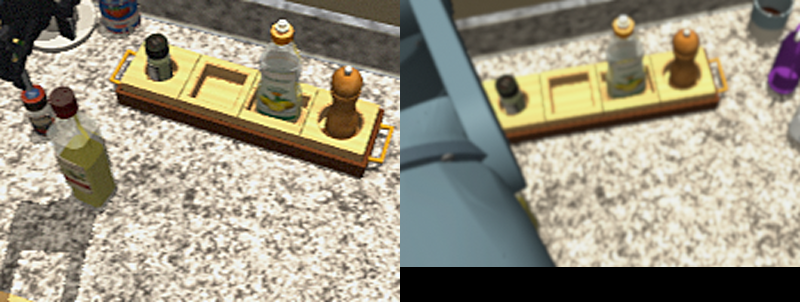

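Lemon is seated in the oblong pocket, mill and herbs are upright, and the gripper is above the oil cap. Descend on the oil.

Call:
servo_tool --plan '[[[0, 0, 10], 0, 100], [[0, 0, 25], 0, 100], [[0, 0, 25], 0, 100], [[0, 0, 20], 0, 100], [[0, 0, 12], 0, 100], [[0, 0, 8], 0, 100], [[0, 0, 5], 0, 100], [[0, 0, 0], 0, 100], [[0, 0, 0], 0, 100]]'

```text
clock: 25.2
tcp_pos: [0.4232, 0.2254, 0.221]
orientation: [0.0, 0.767, 0.642, 0.001]
ft_force: [-0.3, 0.5, 0.7]
width: 1.005
gripper_force: 0.0
```

Call:
servo_tool --plan '[[[0, 0, 0], 0, 20], [[0, 0, 0], 0, 20], [[0, 0, 0], 0, 20], [[0, 0, 0], 0, 20], [[0, 0, 0], 0, 20], [[0, 0, 0], 0, 20], [[0, 0, 0], 0, 20], [[0, 0, 0], 0, 20]]' --squeeze 80

```text
clock: 26.0
tcp_pos: [0.4233, 0.2253, 0.2209]
orientation: [0.0, 0.767, 0.642, 0.001]
ft_force: [1.2, -0.5, 4.5]
width: 0.368
gripper_force: 79.0
```

Call:
servo_tool --plan '[[[0, 0, -5], 0, 20], [[0, 0, -15], 0, 20], [[0, 0, -25], 0, 20], [[0, 0, -25], 0, 20], [[0, 0, -20], 0, 20], [[0, 0, -10], -0.065, 20], [[0, 0, 0], -0.065, 20], [[-12, 5, 0], 0, 20], [[-25, 10, 0], 0, 20], [[-30, 15, 0], 0, 20], [[-30, 20, 0], 0, 20], [[-18, 25, 0], 0, 20]]'

```text
clock: 27.2
tcp_pos: [0.4914, 0.1041, 0.3186]
orientation: [-0.001, 0.724, 0.69, -0.002]
ft_force: [1.5, 1.2, -5.4]
width: 0.361
gripper_force: 80.3
```

Call:
servo_tool --plan '[[[-6, 30, 0], 0, 20], [[0, 35, 0], 0, 20], [[0, 35, 0], 0, 20], [[0, 30, 0], 0, 20], [[0, 20, 0], 0, 20], [[0, 12, 0], 0, 20], [[0, 4, 0], 0, 20], [[0, 0, 0], 0, 20], [[0, 0, 0], 0, 20]]'

```text
clock: 28.1
tcp_pos: [0.657, 0.093, 0.3194]
orientation: [-0.001, 0.723, 0.69, -0.001]
ft_force: [0.1, -0.4, -6.2]
width: 0.367
gripper_force: 80.5
```

```bash
python3 look.py p7
python3 - <<'E'
from h import *
print(manip.get_state()['tcp_pos'],manip.get_state()['orientation'],manip.get_state()['ft_force'])
c=np.array([.6585,.0929]);z=.10;a=np.radians(-2.7);R=np.array([[np.cos(a),-np.sin(a)],[np.sin(a),np.cos(a)]])
sq=np.array([[-1,1,1,-1],[-1,-1,1,1]])
P=lambda h,z:proj("scene",np.c_[(R@(sq*h)).T+c,np.full(4,z)])
s=cv2.imread("pics/p7_s.png")
i=cv2.resize(s[75:175,195:295],None,fx=5,fy=5,interpolation=cv2.INTER_CUBIC)
for p,k in((P(.03,z),(255,0,0)),(P(.0385,.055),(0,0,255))): cv2.polylines(i,[((p-[195,75])*5).astype(int)],True,k)
cv2.imwrite("pics/z6.png",i)
E
```

```text
[0.65717197 0.09332097 0.32024995] [-2.24234691e-04  7.23241721e-01  6.90594891e-01 -2.42818961e-04] [-0.42015118  0.64153102 -6.3234258 ]
```

View pics/z6.png

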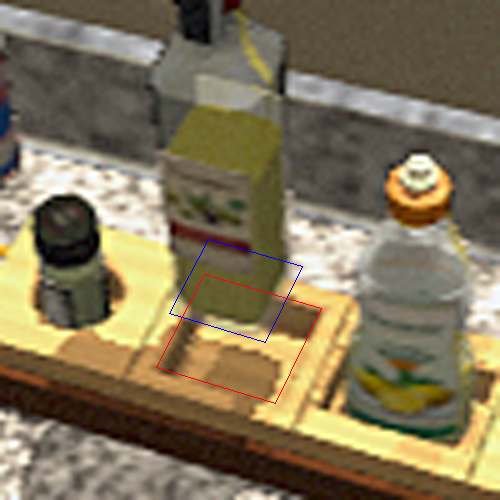

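The oil bottle hangs over the square pocket. The visible olive liquid is inset from the glass (about 45 mm wide), so its edge falls inside the blue outline. I'll compare numerically using the liquid mask.

Run:
```python
from h import *
s=cv2.imread("pics/p7_s.png");h=cv2.cvtColor(s,cv2.COLOR_BGR2HSV)
m=cv2.inRange(h,(22,90,40),(38,255,150));k=np.zeros_like(m);k[95:150,222:258]=1
m=cv2.morphologyEx(m*k,cv2.MORPH_OPEN,np.ones((2,2)))
for v in range(118,146,2):
    x=np.where(m[v])[0]; print(v,(x.min(),x.max(),len(x)) if len(x) else None)
c=np.array([.6585,.0929]);sq=np.array([[-1,-1,1],[1,-1,-1]])
for a in(-10,-2.7,5):
  r=np.radians(a);R=np.array([[np.cos(r),-np.sin(r)],[np.sin(r),np.cos(r)]])
  for hh,z in((.0225,.108),(.0225,.135)): print(a,hh,z,proj("scene",np.c_[(R@(sq*hh)).T+c,np.full(3,z)]).round(1).tolist())
c2=np.array([.423,.225]);r=np.radians(-10);R=np.array([[np.cos(r),-np.sin(r)],[np.sin(r),np.cos(r)]])
print("start pred",proj("scene",np.c_[(R@(sq*.0225)).T+c2,np.full(3,.0)]).round(1).tolist(),"seen (162.6,206.4) (175.7,211.4) (184.7,201.1)")
```

```text
118 (np.int64(239), np.int64(252), 11)
120 (np.int64(241), np.int64(251), 9)
122 (np.int64(246), np.int64(251), 6)
124 (np.int64(246), np.int64(252), 7)
126 (np.int64(247), np.int64(252), 6)
128 (np.int64(231), np.int64(252), 11)
130 (np.int64(232), np.int64(252), 18)
132 (np.int64(231), np.int64(251), 21)
134 (np.int64(232), np.int64(250), 19)
136 (np.int64(233), np.int64(249), 17)
138 (np.int64(236), np.int64(248), 13)
140 (np.int64(245), np.int64(246), 2)
142 None
144 None
-10 0.0225 0.108 [[231.7, 133.8], [245.2, 139.5], [252.7, 128.8]]
-10 0.0225 0.135 [[231.1, 127.8], [244.9, 133.5], [252.5, 122.7]]
-2.7 0.0225 0.108 [[232.2, 134.8], [246.6, 139.1], [252.2, 127.8]]
-2.7 0.0225 0.135 [[231.6, 128.8], [246.3, 133.1], [252.0, 121.7]]
5 0.0225 0.108 [[232.8, 135.8], [247.9, 138.5], [251.5, 126.8]]
5 0.0225 0.135 [[232.2, 129.8], [247.6, 132.5], [251.3, 120.7]]
start pred [[163.5, 207.3], [176.4, 213.7], [185.1, 201.6]] seen (162.6,206.4) (175.7,211.4) (184.7,201.1)
```

The liquid block's corners are at about (231.5,134), (246,139.5) and (252,128). They match the centred, aligned prediction within 1 px, so I'll lower it.

Call:
servo_tool --plan '[[[0, 0, 8], 0, 20], [[0, 0, 14], 0, 20], [[0, 0, 14], 0, 20], [[0, 0, 12], 0, 20], [[0, 0, 10], 0, 20], [[0, 0, 8], 0, 20], [[0, 0, 5], 0, 20], [[0, 0, 3], 0, 20], [[0, 0, 1], 0, 20], [[0, 0, 0], 0, 20]]'

```text
clock: 29.2
tcp_pos: [0.6581, 0.0933, 0.2457]
orientation: [0.0, 0.723, 0.691, 0.0]
ft_force: [0.2, 0.1, -6.4]
width: 0.364
gripper_force: 80.5
```

Call:
servo_tool --plan '[[[0, 0, 1], 0, 20], [[0, 0, 1], 0, 20], [[0, 0, 0], 0, 20]]'

```text
clock: 29.5
tcp_pos: [0.6579, 0.0933, 0.2433]
orientation: [0.0, 0.723, 0.691, 0.0]
ft_force: [-0.6, -0.4, -6.5]
width: 0.367
gripper_force: 80.5
```

Call:
servo_tool --plan '[[[0, 0, 1], 0, 20], [[0, 0, 1], 0, 20], [[0, 0, 0], 0, 20]]'

```text
clock: 29.8
tcp_pos: [0.6582, 0.0933, 0.2419]
orientation: [0.0, 0.723, 0.691, 0.0]
ft_force: [-0.2, 1.1, -3.0]
width: 0.363
gripper_force: 80.9
```

Call:
servo_tool --plan '[[[0, 0, 0.5], 0, 20], [[0, 0, 0], 0, 20], [[0, 0, 0], 0, 45], [[0, 0, 0], 0, 60], [[0, 0, 0], 0, 80], [[0, 0, 0], 0, 100], [[0, 0, 0], 0, 100], [[0, 0, 0], 0, 100], [[0, 0, -5], 0, 100], [[0, 0, -20], 0, 100], [[0, 0, -40], 0, 100], [[0, 0, -40], 0, 100]]'

```text
clock: 31.0
tcp_pos: [0.6574, 0.0933, 0.3465]
orientation: [-0.001, 0.723, 0.691, -0.001]
ft_force: [0.3, -0.3, -0.3]
width: 1.003
gripper_force: 0.0
```

Call:
servo_tool --plan '[[[0, -15, -10], 0, 100], [[20, -40, 0], 0, 100], [[35, -30, 0], 0, 100], [[40, -30, 0], 0, 100], [[40, -30, 0], 0, 100], [[40, -30, 0], 0, 100], [[40, -30, 0], 0, 100], [[40, -30, 0], 0, 100], [[40, -30, 0], 0, 100], [[40, -30, 0], 0, 100], [[40, -30, 0], 0, 100], [[40, -30, 0], 0, 100]]'

```text
clock: 32.2
tcp_pos: [0.3209, 0.5258, 0.3566]
orientation: [0.0, 0.723, 0.691, 0.001]
ft_force: [0.9, -0.2, -0.9]
width: 0.998
gripper_force: 0.0
```

Run:
```python
from h import *
print(manip.get_state()['tcp_pos'])
a=manip.get_image("scene")[:,:,::-1].copy();b=manip.get_image("top")[:,:,::-1].copy()
cv2.imwrite("pics/end_s.png",a)
def cen(im,n,X,lo,hi,r=14):
    u,v=proj(n,X)[0]; h=cv2.cvtColor(im,cv2.COLOR_BGR2HSV); m=cv2.inRange(h,lo,hi)
    y0,x0=int(v)-r,int(u)-r; mm=cv2.moments(m[y0:y0+2*r,x0:x0+2*r],True)
    print(n,"pred",(round(u,1),round(v,1)),"seen",mm["m00"],(round(x0+mm["m10"]/max(mm["m00"],1),1),round(y0+mm["m01"]/max(mm["m00"],1),1)))
for n,im in(("scene",a),("top",b)):
    print("oil cap");cen(im,n,[.6585,.0929,.272],(0,60,0),(12,255,255));cen(im,n,[.6585,.0929,.272],(165,30,0),(180,255,255))
    print("lemon collar");cen(im,n,[.6535,-.0149,.226],(8,120,120),(22,255,255))
    print("mill head");cen(im,n,[.6485,-.1228,.16],(5,120,40),(18,255,255))
    print("herb cap");cen(im,n,[.6635,.2008,.12],(0,0,0),(180,255,60))
d=cv2.absdiff(a,cv2.imread("pics/scene0.png")).max(2)
print("spice diff",d[140:172,130:148].mean(),"soap diff",d[195:245,358:392].mean(),"bg",d[230:290,420:470].mean())
```

```text
[0.32094576 0.52577011 0.35657529]
oil cap
scene pred (np.float64(239.6), np.float64(90.6)) seen 169.0 (238.7, 90.0)
scene pred (np.float64(239.6), np.float64(90.6)) seen 27.0 (239.1, 94.4)
lemon collar
scene pred (np.float64(278.4), np.float64(113.5)) seen 56.0 (278.4, 113.3)
mill head
scene pred (np.float64(315.1), np.float64(140.4)) seen 299.0 (314.2, 143.5)
herb cap
scene pred (np.float64(208.0), np.float64(118.8)) seen 166.0 (207.8, 120.0)
oil cap
top pred (np.float64(193.7), np.float64(123.4)) seen 257.0 (192.4, 123.5)
top pred (np.float64(193.7), np.float64(123.4)) seen 0.0 (179.0, 109.0)
lemon collar
top pred (np.float64(241.2), np.float64(128.4)) seen 81.0 (240.2, 129.0)
mill head
top pred (np.float64(283.1), np.float64(137.4)) seen 282.0 (282.2, 140.7)
herb cap
top pred (np.float64(161.0), np.float64(165.8)) seen 152.0 (162.3, 169.3)
spice diff 7.204861111111111 soap diff 4.2964705882352945 bg 3.820666666666667
```

Both views put all four caps where upright, seated items should be. The spice jar and soap bottle haven't moved.

```bash
python3 -c "
from station import manip
print(manip.hand_in())"
```

```text
the job is handed in; nothing more can be done
None
```

The herb jar, pepper mill, lemon bottle and oil bottle are upright in their own pockets, placed in that order; the spice jar and soap bottle were left where they stood, and the job was handed in at about 32 s on the robot clock.

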